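# Fit up a steel angle and hold it for tacking

## Robot

A 6-joint arm with a two-finger parallel gripper is mounted at the origin on the work surface. World frame = base frame: x ahead of the robot, y to its left, z up, the work surface at z = 0. Lengths are in m, angles in rad, forces in N, time in s.
With the tool pointing down it reaches from about 0.325 to 0.75 m from the base axis. Payload 7.6 kg.
Tool frame: the origin (TCP) lies at the very end of the fingers, on their centre line; the grasp point (between the pads) lies 19 mm behind it; z points along the fingers, y is the direction in which the jaws open and shut (so a half turn about z gives the same grasp; the last joint's range is limited). The gripper opens to 85 mm and grips with 20 to 120 N. Pads are 22 mm wide; open, the fingers measure 114 mm over their backs; the gripper's body (76 mm by 85 mm) begins 54 mm behind the grasp point. The pads swing forward as they close: fully open they stand 13 mm farther back than shut.
Start: joints at [1.197, 0.052, 1.401, -0, 1.689, -0.07], TCP at [0.157, 0.501, 0.231] pointing down, gripper open.
Joint ranges: [-2.9, 2.9], [-0.91, 2.17], [0.12, 2.37], [-1.06, 4.2], [0.26, 2.73], [-2.93, 2.93]. Speed limits (rad/s): [2.57, 2.57, 3.01, 3.14, 3.14, 3.14].

## Interface

Orientations are given as [roll, pitch, yaw] about the fixed x, y, z axes, in that order (R = Rz(yaw) Ry(pitch) Rx(roll)).
In Python, from cell import * gives the robot as it stands.
- The arm moves only by the shell command python3 -m crank 'ROWS'. ROWS is JSON, a list of rows, each an object of numbers: "x", "y", "z": the shift along the world's x, y, z in m; "turn": the turn about the world's z in degrees; "jaw": the opening, from 0 (shut) to 1 (fully open). In form: [{"x": .., "y": .., "z": .., "turn": .., "jaw": ..}, ...]. A call has 1 to 8 rows; each row is the pose to reach, as a shift and turn from the pose commanded when the call began; what a row does not reach only later rows make up. A row lasts 1/10 s, in which the tool goes at most 50 mm and 8.59 degrees, less where a joint would pass 70% of its speed; a pose out of reach is approached as far as the arm can. A call with a gripper value outside its range is refused whole. The fingers move at their own pace and stop on an object; the grip force is fixed at half the most. Time passes only in rows, so rows that repeat a pose let the fingers close. It gives the time, the measured TCP pose, the force and the opening at its end, in the units of the state.
- sense(): the state, without advancing time (a new reading comes with each control period).
- get_image(name): name is "side" or "top" or "wrist"; returns a dict with "image" (480x640x3 uint8, red, green, blue), "fx", "fy", "cx", "cy" (pixels), "T" (4x4, takes a point from camera to world coordinates). Camera axes: x right, y down, z forward; pixel columns grow to the right and rows downward; lengths in m; the calibration is good to about 2 mm. A picture is of the moment at which its call begins. There is no depth.
- close_job(): hands the job in, once; it reports no verdict.
Trained networks look in a picture, given as the dict that the camera call returned (one of the last four; its "shot" number tells which), for a name from the list of things; names that differ only in an ending like _2 or _b are one class to them, and where a whole thing is asked for, a point or a joint stands for the part that bears it (a point fixed in the world has none). Each returns a list of dicts, best first, with "confidence" (0 to 1); they miss things now and then, are a little off and sometimes report something else, mostly with a low value. They report only what shows in the picture. A call takes as long as a camera call. They do not tell look-alikes from the thing itself.
- spot_in(picture, label): "box" ([left, top, width, height] as shares, 0 to 1, of the picture: columns of its width, rows of its height, round what is visible of it).
- mark_of(picture, label): "location" ([column, row] as shares, 0 to 1, of the picture: columns of its width, rows of its height: a listed point, or the origin of a listed thing).
The state is a dict: "time_s": time; "q": joint angles; "dq": joint speeds; "tau": joint torques, N m; "tcp_pos": TCP position; "eef_rot": TCP orientation; "wrist_force": force on the tool from outside, world axes, zero at the start; "moment": the same for the moment, N m; "gripper_width": finger opening in m.
Only numpy, scipy, OpenCV 4.12 (cv2) and the standard library are available. Lean on these libraries where they do the work, as an engineer would, in place of code of your own. Each camera call takes 0.05 s, during which the arm holds its last target. There are 200 camera calls.

## Task

Get the loose steel angle ready to be tacked to its end plate: slide it home so that its upright leg lies flat along the fence and its end butts against the end plate, coming up to the end plate gently, because only a magnet holds it and it must not be shifted. Then press diagonally into the inside corner of the angle, near the middle of its length, so that one firm push bears on the fence and the welding plate together, and finish while still holding it like that; leave the other things on the bench alone.

Things in the scene. Friction and masses are not known exactly. Their poses are not given: they have to be found in the camera images.
- bed: drilled steel welding plate, 400 x 620 mm and 12 mm thick, fixed on the bench; origin at the centre of its underside; x towards the fence, y along the fence
- fence: steel fence bolted to the welding plate, 450 mm long, 45 mm high, its foot and bolts behind it; origin on the bottom edge of the fence's working face, half-way along it, on the top of the welding plate; x points out of the back of the fence (the work lies on the -x side), y along the fence towards the end plate
- end_plate_face (a point): upright steel end plate, 58 mm wide, 60 high, 6 thick, square to the fence, stuck to a magnet block 50 mm long behind it (61 mm high with its knob). Point on the face that the angle must butt against (it looks to the fence's -y), 20 mm in front of the fence face, 20 mm above the welding plate; axes as the fence. Plate and magnet slide along the fence if pushed with more than about 15 N
- angle: the workpiece: loose steel angle section 40 x 40 x 5 mm, 180 mm long, about 0.5 kg, one leg flat on the welding plate, the other upright. Origin on its outer bottom corner line, half-way along, on the underside; x points out of the upright leg's outer face (towards the fence), y along its length to the end that meets the end plate. The flat leg spans x = 0 to -40 mm; the upright leg is 40 mm high
- angle_root (a point): the inside corner of the angle, half-way along its length: 5 mm in front of the outer face, 5 mm above the underside; axes as the angle. Pushed low here the angle slides flat; pushed high on the upright leg (over about 25 mm up) it tips towards the fence. A firm push here is some 10 to 15 N towards the fence and as much downwards
- angle_end (a point): middle of the angle's end that must butt against the end plate: 90 mm along y from the middle, 20 mm in front of the outer face, 20 mm above the underside; axes as the angle
- hammer: chipping hammer with wooden handle, 180 mm long, lying on the welding plate near its front left; leave alone
- spray_can: aluminium spray can, 60 mm across, 170 mm high, standing on the bench at the left; leave alone
- wire_brush: wooden wire brush, 260 mm long, lying on the bench at the right; leave alone
- tube: square steel tube offcut, 30 x 30 x 120 mm, lying on the welding plate near its front right; leave alone
Mind the look-alikes: they are no part of the job. What is shaped like the angle but yellow is not meant.

How it is judged:
By the outcome, as a careful person would: the job done as asked, in the order asked, and still so for the second after the job is handed in, while the arm keeps its last pose, push and grip.
It also fails if it takes over 64 s, if anything falls off the work surface, if the arm or the gripper's body presses on something with over 40 N, if the wrist force passes 120 N, or if a joint passes its speed limit or range.

## Working session

There is one attempt and no reset: what is moved stays moved. The work goes in short steps, Python scripts to look and compute and a shell command to move; the robot and the scene stay as the last step left them, time stands still between calls to the robot, and variables do not carry over. Pictures are saved under pics/ and viewed, about 8 in all and at most 12, crops included, and the job is handed in when it is done.

```bash
ls; mkdir -p pics; cat > h.py <<'E'
from cell import *
import numpy as np, cv2
def ray(p,uv):
    T=np.array(p["T"]); d=np.array([(uv[0]-p["cx"])/p["fx"],(uv[1]-p["cy"])/p["fy"],1.]); return T[:3,3],T[:3,:3]@d
def at_z(p,uv,z):
    o,d=ray(p,uv); return o+d*(z-o[2])/d[2]
def proj(p,X):
    T=np.array(p["T"]); c=T[:3,:3].T@(np.array(X)-T[:3,3]); return np.array([p["fx"]*c[0]/c[2]+p["cx"],p["fy"]*c[1]/c[2]+p["cy"]])
def tri(ps,uvs):
    A=np.zeros((3,3));b=np.zeros(3)
    for p,uv in zip(ps,uvs):
        o,d=ray(p,uv); d=d/np.linalg.norm(d); M=np.eye(3)-np.outer(d,d); A+=M;b+=M@o
    return np.linalg.solve(A,b)
def marks(p,l): return [(np.array(m["location"])*[640,480],round(m["confidence"],2)) for m in mark_of(p,l)]
def save(p,n,crop=None,s=1):
    im=p["image"][...,::-1]
    if crop: x,y,w,h=crop; im=im[y:y+h,x:x+w]
    cv2.imwrite("pics/"+n,cv2.resize(im,None,fx=s,fy=s,interpolation=cv2.INTER_CUBIC))
E
python3 - <<'E'
from h import *
np.set_printoptions(precision=4,suppress=True)
s=sense(); print(s["time_s"],s["tcp_pos"],s["eef_rot"],s["wrist_force"])
a=get_image("top");b=get_image("side")
save(a,"top1.png");save(b,"side1.png")
for n,p in(("top",a),("side",b)):
    print(n,p["fx"],np.array(p["T"])[:3])
    for l in["fence","end_plate_face","angle","angle_root","angle_end","bed"]:
        print(l,[(m[0].round(1),m[1],at_z(p,m[0],.012)[:2]) for m in marks(p,l)])
E
```

```text
pics
0.0 [0.1569 0.5007 0.2305] [-3.14   -0.0001  2.8378] [-0.6665 -0.4842  0.5305]
top 565.3591105374301 [[ 0.0259 -0.9887  0.1475  0.3536]
 [-0.9995 -0.0231  0.0202 -0.027 ]
 [-0.0166 -0.148  -0.9888  1.4996]]
fence [(array([336.7, 245.9]), 0.78, array([ 0.5689, -0.0186])), (array([514.7, 273.9]), 0.38, array([ 0.5057, -0.4874]))]
end_plate_face [(array([303.9, 246.4]), 0.81, array([0.5656, 0.0687]))]
angle [(array([460.7, 173.4]), 0.9, array([ 0.7745, -0.3485])), (array([354.4, 279.3]), 0.69, array([ 0.4811, -0.0672])), (array([361.1, 156.2]), 0.58, array([ 0.8171, -0.0791]))]
angle_root [(array([353.9, 282.2]), 0.77, array([ 0.4735, -0.0662])), (array([461.5, 171.5]), 0.76, array([ 0.7799, -0.3508])), (array([358.6, 153.9]), 0.74, array([ 0.8234, -0.0722]))]
angle_end [(array([430.1, 156.4]), 0.66, array([ 0.8204, -0.2662])), (array([318.2, 280.7]), 0.61, array([0.4751, 0.0279])), (array([330.4, 148.4]), 0.57, array([0.8373, 0.005 ]))]
bed [(array([325. , 270.4]), 0.56, array([0.5029, 0.0108]))]
side 498.48270173446434 [[ 0.9248 -0.2677  0.2702  0.2538]
 [-0.3802 -0.672   0.6355 -0.8048]
 [ 0.0115 -0.6904 -0.7233  0.9625]]
fence []
end_plate_face [(array([294. , 222.3]), 0.97, array([0.5649, 0.0956]))]
angle [(array([460. , 334.8]), 0.96, array([ 0.7837, -0.3715])), (array([411.3, 243.7]), 0.71, array([ 0.8203, -0.0906])), (array([285.7, 273.9]), 0.63, array([ 0.4836, -0.0643])), (array([313.3, 248.5]), 0.18, array([ 0.5776, -0.0118]))]
angle_root [(array([408.5, 244.1]), 0.97, array([ 0.8128, -0.0891])), (array([456.1, 331.2]), 0.91, array([ 0.7808, -0.3603])), (array([282.2, 274.8]), 0.67, array([ 0.4747, -0.0638]))]
angle_end [(array([394.9, 216. ]), 0.74, array([0.8299, 0.0165])), (array([271.5, 248.2]), 0.62, array([0.4785, 0.0288])), (array([452.3, 292.8]), 0.61, array([ 0.8318, -0.2659]))]
bed [(array([278.2, 251.3]), 0.84, array([0.491 , 0.0125])), (array([237.6, 151.4]), 0.66, array([0.5105, 0.4544]))]
```

View pics/top1.png

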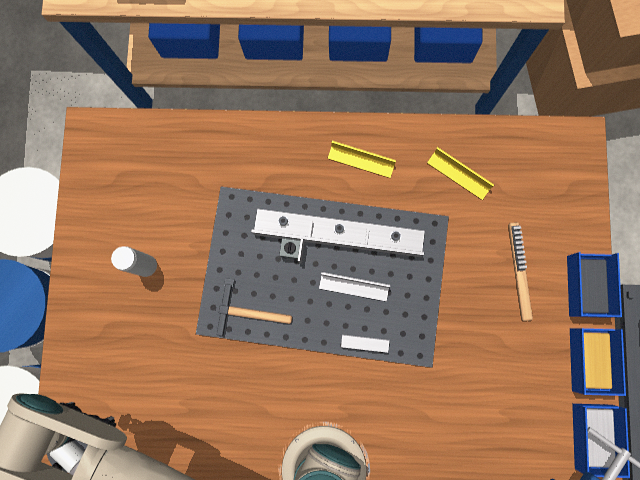

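View pics/side1.png

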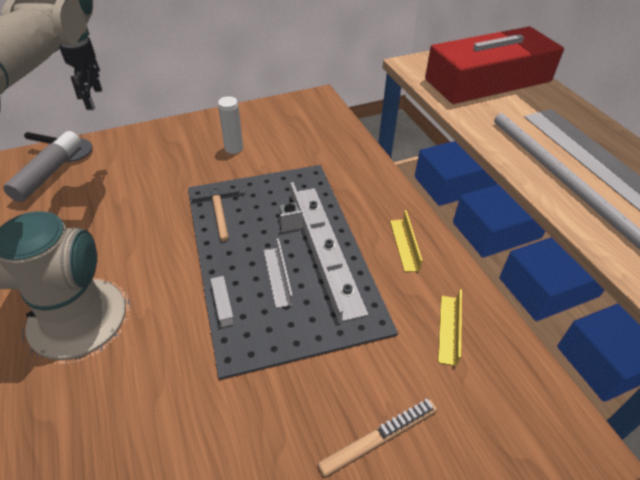

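The top view shows the white angle at about (354,287), the fence behind it from (254,220) to (424,245), and the end plate at (302,250) with its magnet to the left. The two yellow look-alikes lie on the bench behind the plate, and I'll leave those alone. Next I move over the work with the jaws shut and tool y along the fence.

```bash
python3 -m crank '[{"x":0.195,"y":-0.345,"z":0.02,"turn":10,"jaw":0},{"x":0.195,"y":-0.345,"z":0.02,"turn":10,"jaw":0},{"x":0.195,"y":-0.345,"z":0.02,"turn":10,"jaw":0},{"x":0.195,"y":-0.345,"z":0.02,"turn":10,"jaw":0},{"x":0.195,"y":-0.345,"z":0.02,"turn":10,"jaw":0},{"x":0.195,"y":-0.345,"z":0.02,"turn":10,"jaw":0},{"x":0.195,"y":-0.345,"z":0.02,"turn":10,"jaw":0},{"x":0.195,"y":-0.345,"z":0.02,"turn":10,"jaw":0}]'
python3 -m crank '[{"x":0.1,"y":-0.2,"z":0.03,"jaw":0},{"x":0.1,"y":-0.2,"z":0.03,"jaw":0},{"x":0.1,"y":-0.2,"z":0.03,"jaw":0},{"x":0.1,"y":-0.2,"z":0.03,"jaw":0},{"x":0.1,"y":-0.2,"z":0.03,"jaw":0},{"x":0.1,"y":-0.2,"z":0.03,"jaw":0},{"x":0.1,"y":-0.2,"z":0.03,"jaw":0}]'
python3 - <<'E'
from h import *
np.set_printoptions(precision=4,suppress=True)
w=get_image("wrist"); save(w,"w1.png"); print(w["fx"],np.array(w["T"])[:3])
for l,z in(("fence",.012),("end_plate_face",.032),("angle",.012),("angle_root",.017),("angle_end",.032)):
    print(l,[(m[0].round(1),m[1],at_z(w,m[0],z)[:2]) for m in marks(w,l)])
E
```

```text
time_s: 1.5
tcp_pos: [0.3526, 0.1541, 0.2518]
eef_rot: [3.141, 0.001, 3.012]
wrist_force: [1.1, 0.6, 1.2]
gripper_width: 0.0002
332.6381630147246 [[ 0.1283  0.9538  0.2715  0.2844]
 [ 0.9917 -0.1238 -0.0336  0.1649]
 [ 0.0016  0.2736 -0.9618  0.3946]]
fence [(array([204.2, 382.1]), 0.9, array([ 0.5756, -0.0221]))]
end_plate_face []
angle [(array([152.6, 326.1]), 0.97, array([ 0.4829, -0.0696]))]
angle_root [(array([154., 323.]), 0.79, array([ 0.4762, -0.0636]))]
angle_end [(array([218. , 320.9]), 0.61, array([0.4758, 0.0235]))]invalid input
```

View pics/w1.png

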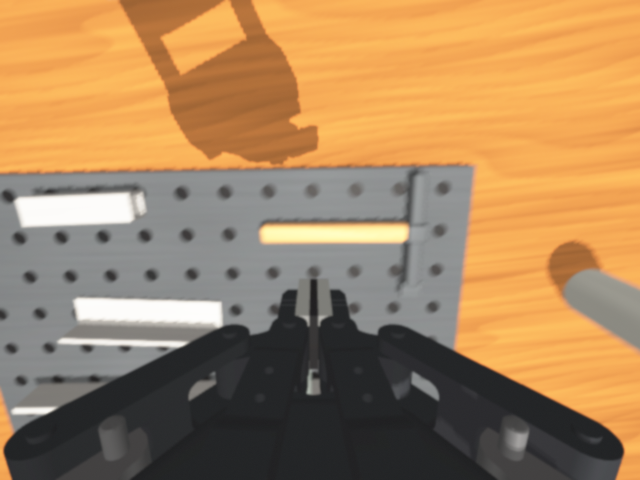

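The picture shows the angle at (75–222, 298–345), but the fence and end plate are hidden by the gripper or out of frame. The second call was refused, probably because a row needs every key. I'll go on over the angle.

```bash
python3 -m crank '[{"x":0.04,"y":-0.22,"z":0.05,"turn":0,"jaw":0},{"x":0.04,"y":-0.22,"z":0.05,"turn":0,"jaw":0},{"x":0.04,"y":-0.22,"z":0.05,"turn":0,"jaw":0},{"x":0.04,"y":-0.22,"z":0.05,"turn":0,"jaw":0},{"x":0.04,"y":-0.22,"z":0.05,"turn":0,"jaw":0},{"x":0.04,"y":-0.22,"z":0.05,"turn":0,"jaw":0}]'
python3 - <<'E'
from h import *
np.set_printoptions(precision=4,suppress=True)
w=get_image("wrist"); a=get_image("top");b=get_image("side"); save(w,"w2.png"); save(a,"t2.png",(180,170,280,210),2.8)
r={}
for l,z in(("fence",.012),("end_plate_face",.032),("angle",.012),("angle_root",.017),("angle_end",.032)):
  for n,p in(("w",w),("t",a),("s",b)):
    print(l,n,[(m[0].round(1),m[1],at_z(p,m[0],z)[:2]) for m in marks(p,l)])
E
```

```text
time_s: 2.4
tcp_pos: [0.3926, -0.0652, 0.3019]
eef_rot: [-3.141, 0.001, 3.011]
wrist_force: [0.3, 0.5, -0.1]
gripper_width: -0.0001
fence w [(array([359.8, 317.6]), 0.76, array([ 0.5741, -0.0184]))]
fence t [(array([339.7, 243.4]), 0.57, array([ 0.5758, -0.0265]))]
fence s [(array([313. , 251.8]), 0.89, array([ 0.5727, -0.0221])), (array([272.3, 243.6]), 0.32, array([0.4856, 0.0433]))]
end_plate_face w [(array([428.4, 311.6]), 0.76, array([0.5656, 0.0744]))]
end_plate_face t [(array([301.2, 248.3]), 0.96, array([0.5575, 0.0743]))]
end_plate_face s [(array([295.2, 221.4]), 0.77, array([0.5624, 0.0788])), (array([311.4, 251.7]), 0.66, array([ 0.5624, -0.0368]))]
angle w [(array([316.2, 263.3]), 0.96, array([ 0.4828, -0.0705]))]
angle t [(array([365.5, 153.4]), 0.73, array([ 0.8251, -0.091 ])), (array([462.5, 170.9]), 0.69, array([ 0.7817, -0.3536])), (array([145.9, 261.9]), 0.32, array([0.514 , 0.4881]))]
angle s [(array([459.7, 334.6]), 0.87, array([ 0.7833, -0.3708])), (array([285. , 275.6]), 0.86, array([ 0.4802, -0.0688])), (array([411.5, 243. ]), 0.64, array([ 0.8221, -0.0885]))]

[... 293 characters left out ...]
[0.385 , 0.2416]))]
angle_root s [(array([457.1, 331.5]), 0.95, array([ 0.7796, -0.364 ])), (array([408.5, 244.7]), 0.92, array([ 0.8088, -0.0947])), (array([281.6, 273.6]), 0.87, array([ 0.4735, -0.0637]))]
angle_end w [(array([388.6, 253.1]), 0.79, array([0.4737, 0.0259]))]
angle_end t [(array([321.6, 281.5]), 0.63, array([0.4716, 0.0183])), (array([329.4, 151.1]), 0.56, array([0.8232, 0.007 ])), (array([431.8, 154.4]), 0.55, array([ 0.8197, -0.2676])), (array([145.4, 266.1]), 0.47, array([0.5007, 0.4817]))]
angle_end s [(array([449.8, 290.4]), 0.69, array([ 0.818 , -0.2691])), (array([271.1, 241.7]), 0.62, array([0.48  , 0.0328])), (array([401.3, 217.4]), 0.56, array([ 0.8311, -0.0119]))]
```

View pics/t2.png

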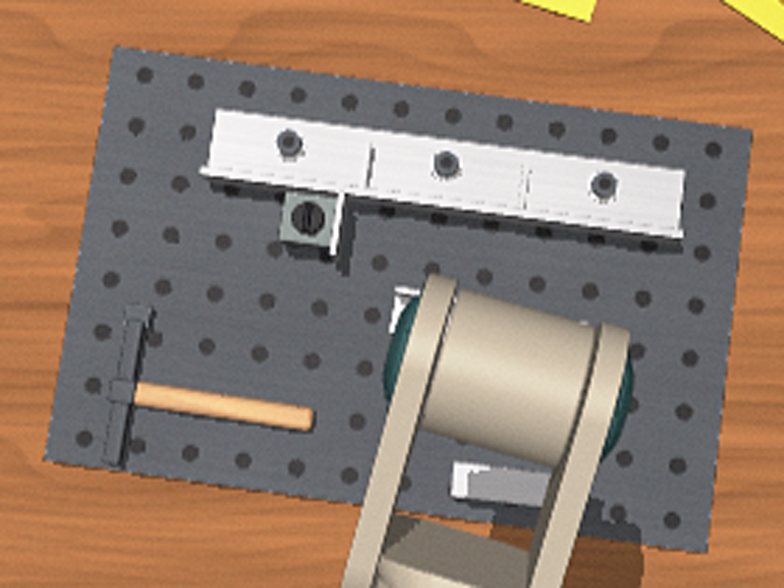

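View pics/w2.png

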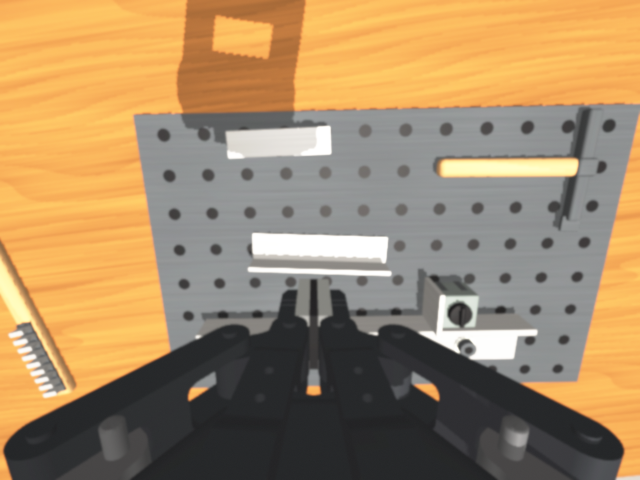

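The wrist view shows the angle at (252–390, 234–273), the fence's top edge near row 335, and the end plate at (428–440, 275–330). I work out both headings from these edges.

```bash
python3 - <<'E'
from h import *
np.set_printoptions(precision=4,suppress=True)
w=get_image("wrist")
def seg(n,a,b,z):
    A,B=at_z(w,a,z),at_z(w,b,z); d=B-A; print(n,A[:2],B[:2],"heading",np.degrees(np.arctan2(d[1],d[0])).round(2),"len",np.linalg.norm(d).round(4))
seg("bed front",(136,115),(637,105),.012)
seg("leg front",(252,234),(388,237),.017)
seg("upright top",(248,270),(391,273),.052)
seg("fence top",(196,337),(537,333),.057)
seg("endplate",(428,276),(439,330),.072)
t=np.radians(82.6); y=np.array([np.cos(t),np.sin(t)]); x=np.array([np.sin(t),-np.cos(t)])
for n,p in(("fence",(.5742,-.0195)),("epf",(.564,.0743)),("angle",(.482,-.0697)),("root",(.4765,-.066)),("end",(.4745,.026))):
    print(n,"x",(p@x).round(4),"y",(p@y).round(4))
E
```

```text
bed front [ 0.2625 -0.2632] [0.3295 0.3429] heading 83.69 len 0.6098
leg front [ 0.4279 -0.1484] [0.4554 0.0308] heading 81.29 len 0.1812
upright top [ 0.465  -0.1539] [0.4923 0.0244] heading 81.31 len 0.1805
fence top [ 0.5475 -0.2379] [0.5996 0.2087] heading 83.34 len 0.4496
endplate [0.4933 0.0644] [0.5686 0.0755] heading 8.46 len 0.0761
fence x 0.5719 y 0.0546
epf x 0.5497 y 0.1463
angle x 0.487 y -0.007
root x 0.481 y -0.0041
end x 0.4672 y 0.0869
```

The fence heads at about 83.4°. The angle is about 86 mm short of the fence and about 58 mm short of the end plate. I descend into the angle's trough, in front of the upright leg.

```bash
python3 -m crank '[{"x":0.065,"y":-0.002,"z":-0.05,"turn":0.9,"jaw":0},{"x":0.065,"y":-0.002,"z":-0.09,"turn":0.9,"jaw":0},{"x":0.065,"y":-0.002,"z":-0.13,"turn":0.9,"jaw":0},{"x":0.065,"y":-0.002,"z":-0.17,"turn":0.9,"jaw":0},{"x":0.065,"y":-0.002,"z":-0.21,"turn":0.9,"jaw":0},{"x":0.065,"y":-0.002,"z":-0.242,"turn":0.9,"jaw":0},{"x":0.065,"y":-0.002,"z":-0.242,"turn":0.9,"jaw":0},{"x":0.065,"y":-0.002,"z":-0.242,"turn":0.9,"jaw":0}]'
python3 -m crank '[{"x":0,"y":0,"z":-0.01,"turn":0,"jaw":0},{"x":0,"y":0,"z":-0.02,"turn":0,"jaw":0},{"x":0,"y":0,"z":-0.03,"turn":0,"jaw":0},{"x":0,"y":0,"z":-0.037,"turn":0,"jaw":0},{"x":0,"y":0,"z":-0.037,"turn":0,"jaw":0},{"x":0,"y":0,"z":-0.037,"turn":0,"jaw":0}]'
python3 - <<'E'
from h import *
b=get_image("side"); save(b,"s3.png",(200,170,200,150),4)
E
```

```text
time_s: 4.15
tcp_pos: [0.4573, -0.0661, 0.0601]
eef_rot: [3.141, 0.0, 3.028]
wrist_force: [-0.8, -0.4, 0.5]
gripper_width: -0.0001
time_s: 4.75
tcp_pos: [0.457, -0.066, 0.0223]
eef_rot: [3.141, -0.0, 3.028]
wrist_force: [0.5, -0.2, 1.0]
gripper_width: -0.0
```

View pics/s3.png

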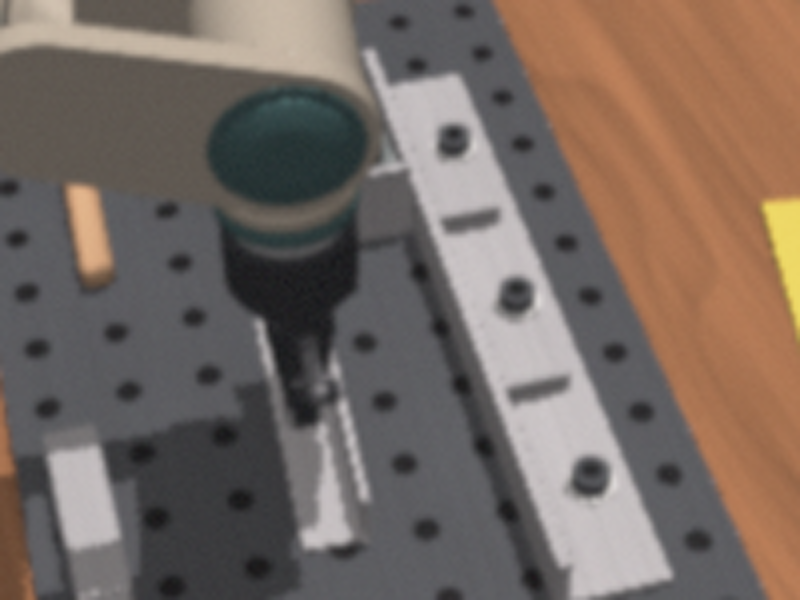

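The finger stands in the trough, at about (310,420) in the crop, just in front of the upright leg. Now I push it toward the fence.

```bash
python3 -m crank '[{"x":0.01,"y":-0.0012,"z":-0.001,"turn":0,"jaw":0},{"x":0.02,"y":-0.0023,"z":-0.001,"turn":0,"jaw":0},{"x":0.03,"y":-0.0035,"z":-0.001,"turn":0,"jaw":0},{"x":0.04,"y":-0.0046,"z":-0.001,"turn":0,"jaw":0},{"x":0.05,"y":-0.0058,"z":-0.001,"turn":0,"jaw":0},{"x":0.06,"y":-0.0069,"z":-0.001,"turn":0,"jaw":0},{"x":0.07,"y":-0.0081,"z":-0.001,"turn":0,"jaw":0},{"x":0.078,"y":-0.009,"z":-0.001,"turn":0,"jaw":0}]'
python3 -m crank '[{"x":0.003,"y":-0.0003,"z":0,"turn":0,"jaw":0},{"x":0.006,"y":-0.0007,"z":0,"turn":0,"jaw":0},{"x":0.008,"y":-0.0009,"z":0,"turn":0,"jaw":0},{"x":0.008,"y":-0.0009,"z":0,"turn":0,"jaw":0}]'
python3 -m crank '[{"x":0.002,"y":-0.0002,"z":0,"turn":0,"jaw":0},{"x":0.004,"y":-0.0005,"z":0,"turn":0,"jaw":0},{"x":0.004,"y":-0.0005,"z":0,"turn":0,"jaw":0}]'
```

```text
time_s: 5.6
tcp_pos: [0.5361, -0.0751, 0.0213]
eef_rot: [3.142, 0.0, 3.028]
wrist_force: [-2.0, 0.7, 0.7]
gripper_width: 0.0001
time_s: 6.0
tcp_pos: [0.5433, -0.0759, 0.0213]
eef_rot: [3.142, 0.001, 3.028]
wrist_force: [0.1, 0.5, -0.1]
gripper_width: -0.0002
time_s: 6.3
tcp_pos: [0.5473, -0.0765, 0.0214]
eef_rot: [3.141, 0.001, 3.028]
wrist_force: [-0.3, -0.7, -0.3]
gripper_width: -0.0003
```

```bash
for i in 1 2; do python3 -m crank '[{"x":0.001,"y":-0.0001,"z":0,"turn":0,"jaw":0},{"x":0.002,"y":-0.0002,"z":0,"turn":0,"jaw":0},{"x":0.002,"y":-0.0002,"z":0,"turn":0,"jaw":0}]' | grep -E "tcp|force"; done
python3 - <<'E'
from h import *
b=get_image("side"); save(b,"s4.png",(230,190,170,128),4.7)
E
```

```text
tcp_pos: [0.5477, -0.0765, 0.0212]
wrist_force: [-8.4, 1.3, 4.5]
tcp_pos: [0.5476, -0.0764, 0.0206]
wrist_force: [-19.1, 1.9, 9.8]
```

View pics/s4.png

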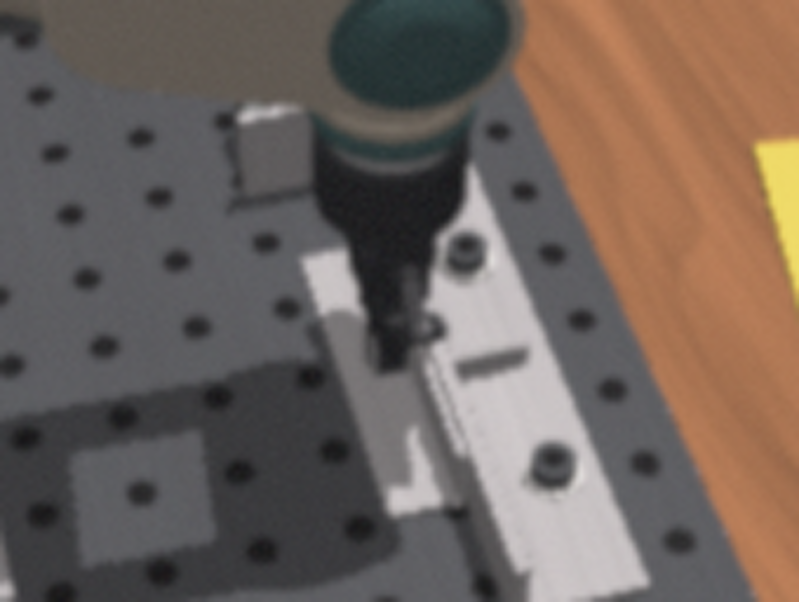

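The angle is home on the fence: force rose to about 19 N with no further motion, and the picture shows the upright leg tight along the fence. I back off, rise, and measure the gap to the end plate.

```bash
python3 -m crank '[{"x":-0.014,"y":0.0016,"z":0.0,"turn":0,"jaw":0},{"x":-0.014,"y":0.0016,"z":0.01,"turn":0,"jaw":0},{"x":-0.014,"y":0.0016,"z":0.05,"turn":0,"jaw":0},{"x":-0.014,"y":0.0016,"z":0.09,"turn":0,"jaw":0},{"x":-0.04,"y":-0.03,"z":0.12,"turn":0,"jaw":0},{"x":-0.07,"y":-0.06,"z":0.14,"turn":0,"jaw":0},{"x":-0.1,"y":-0.085,"z":0.16,"turn":0,"jaw":0},{"x":-0.12,"y":-0.095,"z":0.18,"turn":0,"jaw":0}]'
python3 - <<'E'
from h import *
np.set_printoptions(precision=4,suppress=True)
w=get_image("wrist"); a=get_image("top"); save(w,"w5.png",(240,200,400,280),2)
t=np.radians(83.4); F=lambda p:np.array([p[:2]@[np.sin(t),-np.cos(t)],p[:2]@[np.cos(t),np.sin(t)]])
for l,z in(("fence",.012),("end_plate_face",.032),("angle",.012),("angle_root",.017),("angle_end",.032)):
  for n,p in(("w",w),("t",a)):
    print(l,n,[(m[0].round(1),m[1],at_z(p,m[0],z)[:2],"F",F(at_z(p,m[0],z))) for m in marks(p,l)[:2]])
E
```

```text
time_s: 7.75
tcp_pos: [0.43, -0.1737, 0.2036]
eef_rot: [-3.14, 0.002, 3.026]
wrist_force: [0.4, 0.5, 0.1]
gripper_width: 0.0003
fence w []
fence t [(array([335.9, 248.9]), 0.82, array([ 0.5609, -0.0166]), 'F', array([0.5591, 0.048 ])), (array([326.3, 272.5]), 0.44, array([0.4973, 0.0072]), 'F', array([0.4932, 0.0643]))]
end_plate_face w [(array([557.2, 312. ]), 0.98, array([0.5602, 0.071 ]), 'F', array([0.5483, 0.1349]))]
end_plate_face t [(array([301. , 253.4]), 0.66, array([0.544 , 0.0743]), 'F', array([0.5319, 0.1364]))]
angle w [(array([410. , 322.9]), 0.72, array([ 0.5677, -0.0777]), 'F', array([ 0.5728, -0.0119]))]
angle t [(array([462.9, 170.9]), 0.95, array([ 0.7817, -0.3546]), 'F', array([ 0.8173, -0.2624])), (array([365.6, 154.6]), 0.89, array([ 0.8218, -0.0914]), 'F', array([0.8268, 0.0037]))]
angle_root w [(array([413.8, 319.8]), 0.66, array([ 0.5612, -0.0746]), 'F', array([ 0.5661, -0.0096]))]
angle_root t [(array([461.6, 169.3]), 0.8, array([ 0.7846, -0.3501]), 'F', array([ 0.8196, -0.2576])), (array([360.2, 157.6]), 0.72, array([ 0.8115, -0.0766]), 'F', array([0.815 , 0.0172]))]
angle_end w [(array([503.6, 313.4]), 0.74, array([0.5554, 0.0153]), 'F', array([0.5499, 0.079 ]))]
angle_end t [(array([430.7, 154.6]), 0.92, array([ 0.8191, -0.2647]), 'F', array([ 0.8441, -0.1688])), (array([329.4, 151.8]), 0.59, array([0.8212, 0.007 ]), 'F', array([0.815 , 0.1013]))]
```

View pics/w5.png

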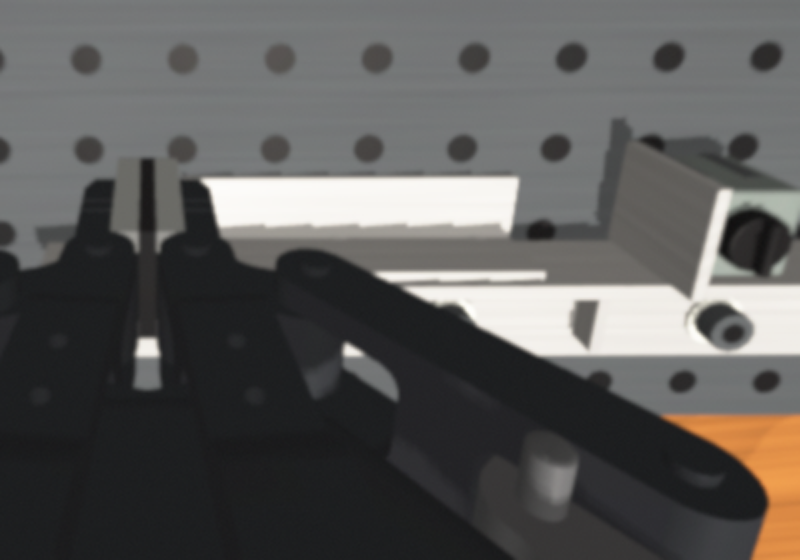

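```bash
python3 - <<'E'
from h import *
np.set_printoptions(precision=4,suppress=True)
w=get_image("wrist")
t=np.radians(83.4); F=lambda p:np.array([p[:2]@[np.sin(t),-np.cos(t)],p[:2]@[np.cos(t),np.sin(t)]])
for n,c,z in(("leg end",(518,178),.017),("leg end inner",(513,232),.017),("upright end top",(546,276),.052),("leg other",(203,180),.017),("plate base outer",(630,135),.012),("plate base fence",(607,240),.012),("plate top outer",(722,190),.072)):
    print(n,F(at_z(w,(240+c[0]/2,200+c[1]/2),z)))
E
```

```text
leg end [0.5275 0.0802]
leg end inner [0.5596 0.0824]
upright end top [0.5646 0.081 ]
leg other [ 0.5291 -0.0879]
plate base outer [0.5048 0.1391]
plate base fence [0.5672 0.1387]
plate top outer [0.5082 0.1388]
```

The gap to the end plate is about 58 mm. I go down behind the angle's free end, low, so the tip meets the 5 mm leg.

```bash
python3 -m crank '[{"x":0.04,"y":-0.029,"z":0,"turn":0,"jaw":0},{"x":0.08,"y":-0.029,"z":-0.02,"turn":0,"jaw":0},{"x":0.101,"y":-0.029,"z":-0.06,"turn":0,"jaw":0},{"x":0.101,"y":-0.029,"z":-0.1,"turn":0,"jaw":0},{"x":0.101,"y":-0.029,"z":-0.13,"turn":0,"jaw":0},{"x":0.101,"y":-0.029,"z":-0.15,"turn":0,"jaw":0},{"x":0.101,"y":-0.029,"z":-0.165,"turn":0,"jaw":0},{"x":0.101,"y":-0.029,"z":-0.165,"turn":0,"jaw":0}]'
python3 -m crank '[{"x":0,"y":0,"z":-0.008,"turn":0,"jaw":0},{"x":0,"y":0,"z":-0.016,"turn":0,"jaw":0},{"x":0,"y":0,"z":-0.022,"turn":0,"jaw":0},{"x":0,"y":0,"z":-0.0235,"turn":0,"jaw":0},{"x":0,"y":0,"z":-0.0235,"turn":0,"jaw":0},{"x":0,"y":0,"z":-0.0235,"turn":0,"jaw":0}]'
```

```text
time_s: 9.2
tcp_pos: [0.5309, -0.2002, 0.034]
eef_rot: [3.14, -0.004, 3.028]
wrist_force: [-0.0, -0.4, -0.3]
gripper_width: 0.0002
time_s: 9.8
tcp_pos: [0.5323, -0.2009, 0.0132]
eef_rot: [-3.142, 0.001, 3.028]
wrist_force: [0.6, 0.0, 0.6]
gripper_width: -0.0
```

```bash
python3 -m crank '[{"x":0.0007,"y":0.006,"z":0.001,"turn":0,"jaw":0},{"x":0.0014,"y":0.012,"z":0.001,"turn":0,"jaw":0},{"x":0.0021,"y":0.018,"z":0.001,"turn":0,"jaw":0},{"x":0.0028,"y":0.024,"z":0.001,"turn":0,"jaw":0},{"x":0.0035,"y":0.03,"z":0.001,"turn":0,"jaw":0},{"x":0.0043,"y":0.037,"z":0.001,"turn":0,"jaw":0},{"x":0.005,"y":0.044,"z":0.001,"turn":0,"jaw":0},{"x":0.0058,"y":0.05,"z":0.001,"turn":0,"jaw":0}]'
python3 - <<'E'
from h import *
np.set_printoptions(precision=4,suppress=True)
w=get_image("wrist"); b=get_image("side"); a=get_image("top")
cv2.imwrite("pics/c6.png",np.hstack([cv2.resize(b["image"][190:320,230:360,::-1],(400,400),interpolation=cv2.INTER_CUBIC),cv2.resize(w["image"][160:480,320:640,::-1],(400,400))]))
t=np.radians(83.4); F=lambda p:np.array([p[:2]@[np.sin(t),-np.cos(t)],p[:2]@[np.cos(t),np.sin(t)]])
for l,z in(("end_plate_face",.032),("angle_end",.032)):
  for n,p in(("w",w),("s",b),("t",a)):
    print(l,n,[(m[0].round(1),m[1],"F",F(at_z(p,m[0],z))) for m in marks(p,l)[:3]])
print(sense()["wrist_force"])
E
```

```text
time_s: 10.6
tcp_pos: [0.5378, -0.1503, 0.0139]
eef_rot: [-3.141, -0.0, 3.028]
wrist_force: [-1.0, -1.6, -0.0]
gripper_width: -0.0003
end_plate_face w []
end_plate_face s []
end_plate_face t [(array([298.1, 251.5]), 0.75, 'F', array([0.5357, 0.1446]))]
angle_end w []
angle_end s [(array([296.8, 231.6]), 0.85, 'F', array([0.5446, 0.1053])), (array([451.1, 291.1]), 0.82, 'F', array([ 0.8455, -0.176 ])), (array([398.3, 215.1]), 0.64, 'F', array([0.8226, 0.0941]))]
angle_end t [(array([328.2, 146.9]), 0.9, 'F', array([0.8282, 0.1065])), (array([318.4, 248.5]), 0.59, 'F', array([0.551, 0.093]))]
[-0.8505 -1.422  -0.774 ]
```

View pics/c6.png

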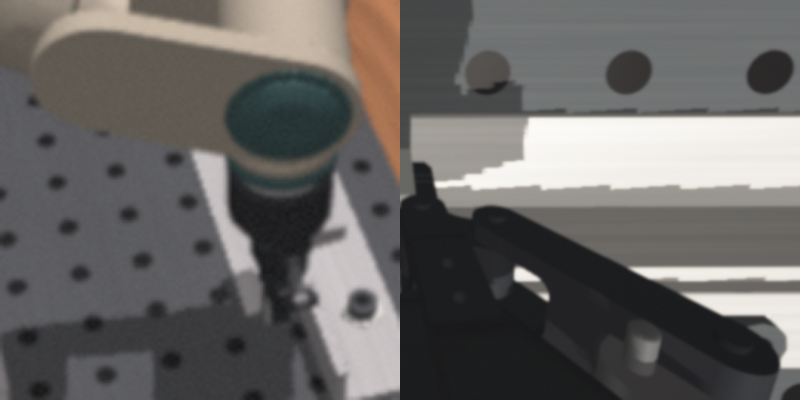

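The wrist crop shows the angle's free end at (412,115), moving with the finger at about 1.5 N. I get the remaining gap from that.

```bash
python3 - <<'E'
from h import *
w=get_image("wrist")
t=np.radians(83.4); F=lambda p:np.array([p[:2]@[np.sin(t),-np.cos(t)],p[:2]@[np.cos(t),np.sin(t)]])
# leg end column by edge search along a row on the white leg's front edge
g=cv2.cvtColor(w["image"],cv2.COLOR_RGB2GRAY).astype(int)
print(g[256:262:5,318:342])
u=320+12*.8; 
for v in (253,270): e=F(at_z(w,(u,v),.017)); print(e,"gap",.1388-(e[1]+.18))
s=sense(); print(F(np.array(s["tcp_pos"])))
E
python3 -m crank '[{"x":0.0006,"y":0.005,"z":0,"turn":0,"jaw":0},{"x":0.0012,"y":0.01,"z":0,"turn":0,"jaw":0},{"x":0.0017,"y":0.015,"z":0,"turn":0,"jaw":0},{"x":0.0021,"y":0.018,"z":0,"turn":0,"jaw":0},{"x":0.0021,"y":0.018,"z":0,"turn":0,"jaw":0}]'
```

```text
[[ 74  73  73  73  73  74  74  73  73  73  73  74  76  88 114 141 154 157
  157 157 157 157 157 156]
 [ 72  72  73  72  73  73  73  73  74  73  73  73  76  89 116 142 155 158
  159 159 158 159 159 158]]
[ 0.52923217 -0.07877961] gap 0.037579612020560135
[ 0.53726339 -0.07865721] gap 0.03745720639831131
[ 0.55161072 -0.08814662]
time_s: 11.6
tcp_pos: [0.54, -0.1321, 0.0138]
eef_rot: [3.141, -0.0, 3.029]
wrist_force: [-0.0, 0.1, 0.5]
gripper_width: -0.0001
```

```bash
python3 -m crank '[{"x":0.0003,"y":0.003,"z":0,"turn":0,"jaw":0},{"x":0.0007,"y":0.006,"z":0,"turn":0,"jaw":0},{"x":0.001,"y":0.009,"z":0,"turn":0,"jaw":0},{"x":0.0013,"y":0.011,"z":0,"turn":0,"jaw":0},{"x":0.0014,"y":0.012,"z":0,"turn":0,"jaw":0}]'
python3 - <<'E'
from h import *
w=get_image("wrist")
t=np.radians(83.4); F=lambda p:np.array([p[:2]@[np.sin(t),-np.cos(t)],p[:2]@[np.cos(t),np.sin(t)]])
g=cv2.cvtColor(w["image"],cv2.COLOR_RGB2GRAY).astype(int)
r=g[256,318:342]; u=318+np.argmax(np.diff(r))+.5; e=F(at_z(w,(u,256),.017)); print(r,u,e,"gap",.1388-(e[1]+.18))
b=get_image("side"); a=get_image("top")
for l in("end_plate_face","angle_end"):
  for n,p in(("s",b),("t",a)):
    print(l,n,[(m[1],"F",F(at_z(p,m[0],.032))) for m in marks(p,l)[:3]])
E
```

```text
time_s: 12.1
tcp_pos: [0.5413, -0.1206, 0.0138]
eef_rot: [-3.142, -0.0, 3.028]
wrist_force: [-0.6, -1.5, -0.3]
gripper_width: -0.0
[ 74  74  74  74  74  74  73  74  77  88 113 140 154 157 158 157 157 157
 158 157 157 157 157 157] 328.5 [ 0.53063173 -0.04873609] gap 0.007536091676368428
end_plate_face s [(0.39, 'F', array([0.54859914, 0.13960287]))]
end_plate_face t [(0.88, 'F', array([0.54821074, 0.13778955])), (0.68, 'F', array([0.54765222, 0.12615158]))]
angle_end s [(0.83, 'F', array([0.54590719, 0.13643869])), (0.73, 'F', array([ 0.84699038, -0.17730743])), (0.73, 'F', array([0.44976072, 0.49013155]))]
angle_end t [(0.97, 'F', array([0.82059975, 0.10366166])), (0.65, 'F', array([0.55406488, 0.13084131])), (0.65, 'F', array([ 0.837885  , -0.17262863]))]
```

The gap is now about 6–8 mm. I creep in, watching the force.

```bash
python3 -m crank '[{"x":0.0001,"y":0.0007,"z":0,"turn":0,"jaw":0},{"x":0.0002,"y":0.0014,"z":0,"turn":0,"jaw":0},{"x":0.0002,"y":0.002,"z":0,"turn":0,"jaw":0}]' | grep -E "tcp|force"
for i in 1 2; do python3 -m crank '[{"x":0,"y":0.0005,"z":0,"turn":0,"jaw":0},{"x":0.0001,"y":0.001,"z":0,"turn":0,"jaw":0}]'| grep -E "tcp|force"; done
```

```text
tcp_pos: [0.5415, -0.1189, 0.0138]
wrist_force: [0.1, -2.1, -0.4]
tcp_pos: [0.5416, -0.1178, 0.0138]
wrist_force: [-0.3, -0.7, -0.1]
tcp_pos: [0.5417, -0.1168, 0.0138]
wrist_force: [0.9, -2.0, -0.1]
```

```bash
python3 -m crank '[{"x":0,"y":0.0005,"z":0,"turn":0,"jaw":0},{"x":0.0001,"y":0.001,"z":0,"turn":0,"jaw":0}]'| grep -E "tcp|force"
```

```text
tcp_pos: [0.5418, -0.116, 0.0138]
wrist_force: [-0.9, -4.6, -0.4]
```

```bash
python3 -m crank '[{"x":0,"y":0.0003,"z":0,"turn":0,"jaw":0},{"x":0,"y":0.0005,"z":0,"turn":0,"jaw":0}]'| grep -E "tcp|force"
python3 - <<'E'
from h import *
print(sense()["wrist_force"])
w=get_image("wrist"); a=get_image("top")
t=np.radians(83.4); F=lambda p:np.array([p[:2]@[np.sin(t),-np.cos(t)],p[:2]@[np.cos(t),np.sin(t)]])
g=cv2.cvtColor(w["image"],cv2.COLOR_RGB2GRAY).astype(int)
r=g[256,318:342]; u=318+np.argmax(np.diff(r))+.5; e=F(at_z(w,(u,256),.017)); print(e,"gap",.1388-(e[1]+.18))
for l in("end_plate_face","angle_end"): print(l,[(m[1],"F",F(at_z(a,m[0],.032))) for m in marks(a,l)[:3]])
E
```

```text
tcp_pos: [0.5418, -0.116, 0.0138]
wrist_force: [-0.2, -6.3, -1.3]
[-0.24667888 -6.26887522 -1.26827803]
[ 0.53056328 -0.04446134] gap 0.003261342689283825
end_plate_face [(0.7, 'F', array([0.54380358, 0.13900068]))]
angle_end [(0.78, 'F', array([ 0.84066148, -0.17231045])), (0.69, 'F', array([0.53999356, 0.12586595])), (0.59, 'F', array([0.81890647, 0.10220344]))]
```

The tip has stopped moving and force is up to 6.3 N, so there is contact. I back off and check the joint.

```bash
python3 -m crank '[{"x":-0.0006,"y":-0.005,"z":0,"turn":0,"jaw":0},{"x":-0.0023,"y":-0.02,"z":0.005,"turn":0,"jaw":0},{"x":-0.0023,"y":-0.02,"z":0.05,"turn":0,"jaw":0},{"x":-0.02,"y":-0.02,"z":0.09,"turn":0,"jaw":0},{"x":-0.05,"y":-0.015,"z":0.12,"turn":0,"jaw":0},{"x":-0.08,"y":-0.01,"z":0.15,"turn":0,"jaw":0},{"x":-0.1,"y":-0.01,"z":0.17,"turn":0,"jaw":0},{"x":-0.1,"y":-0.01,"z":0.17,"turn":0,"jaw":0}]'
python3 - <<'E'
from h import *
np.set_printoptions(precision=4,suppress=True)
w=get_image("wrist"); a=get_image("top"); b=get_image("side"); save(w,"w7.png",(240,200,400,280),2)
t=np.radians(83.4); F=lambda p:np.array([p[:2]@[np.sin(t),-np.cos(t)],p[:2]@[np.cos(t),np.sin(t)]])
for l,z in(("end_plate_face",.032),("angle",.012),("angle_root",.017),("angle_end",.032)):
  for n,p in(("w",w),("t",a),("s",b)):
    print(l,n,[(m[1],"F",F(at_z(p,m[0],z))) for m in marks(p,l)[:3]])
E
```

```text
time_s: 14.55
tcp_pos: [0.4418, -0.1262, 0.188]
eef_rot: [-3.14, 0.007, 3.027]
wrist_force: [-0.5, -0.7, -0.7]
gripper_width: 0.0001
end_plate_face w [(0.95, 'F', array([0.5512, 0.1357]))]
end_plate_face t [(0.76, 'F', array([0.5426, 0.1319]))]
end_plate_face s [(0.74, 'F', array([0.5484, 0.1389]))]
angle w [(0.83, 'F', array([0.5711, 0.0462]))]
angle t [(0.96, 'F', array([0.5655, 0.0384])), (0.95, 'F', array([ 0.811 , -0.2582])), (0.69, 'F', array([0.8241, 0.0116]))]
angle s [(0.85, 'F', array([ 0.8153, -0.2719])), (0.73, 'F', array([0.5693, 0.0458])), (0.67, 'F', array([0.8287, 0.0118]))]
angle_root w [(0.92, 'F', array([0.566 , 0.0457]))]
angle_root t [(0.71, 'F', array([0.8193, 0.0204])), (0.7, 'F', array([0.4493, 0.5396])), (0.64, 'F', array([0.5637, 0.0534]))]
angle_root s [(0.9, 'F', array([ 0.8113, -0.0024])), (0.81, 'F', array([ 0.8179, -0.2685])), (0.73, 'F', array([0.5588, 0.0333]))]
angle_end w [(0.78, 'F', array([0.5473, 0.1387]))]
angle_end t [(0.93, 'F', array([0.5446, 0.1284])), (0.93, 'F', array([0.8206, 0.1   ])), (0.75, 'F', array([ 0.8418, -0.171 ]))]
angle_end s [(0.97, 'F', array([0.5489, 0.1371])), (0.78, 'F', array([ 0.8415, -0.1755])), (0.61, 'F', array([0.8247, 0.0943]))]
```

View pics/w7.png

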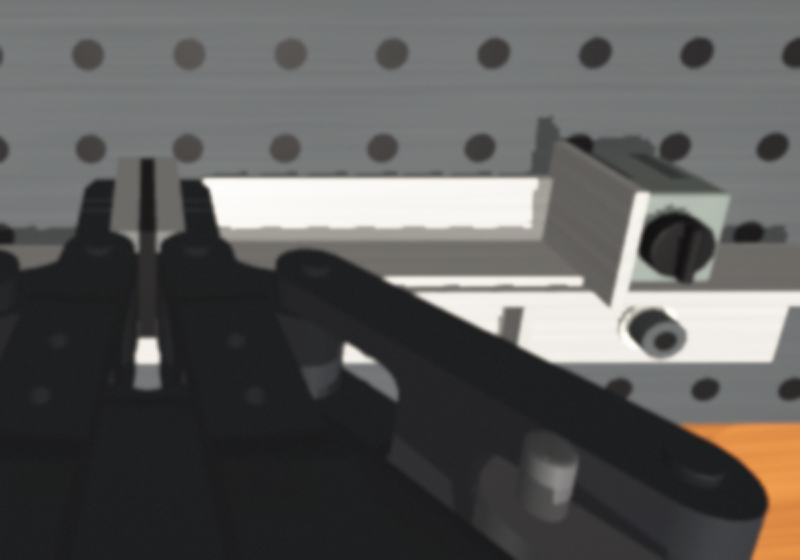

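The leg's end now runs up to the end plate at (550,178–235), and the plate hasn't visibly moved (0.1357 measured, 0.1349 before). Now to the middle of the angle, down into the root.

```bash
python3 -m crank '[{"x":0.033,"y":0.036,"z":0,"turn":0,"jaw":0},{"x":0.066,"y":0.073,"z":0,"turn":0,"jaw":0},{"x":0.1,"y":0.111,"z":0,"turn":0,"jaw":0},{"x":0.1,"y":0.111,"z":-0.04,"turn":0,"jaw":0},{"x":0.1,"y":0.111,"z":-0.08,"turn":0,"jaw":0},{"x":0.1,"y":0.111,"z":-0.11,"turn":0,"jaw":0},{"x":0.1,"y":0.111,"z":-0.138,"turn":0,"jaw":0},{"x":0.1,"y":0.111,"z":-0.138,"turn":0,"jaw":0}]'
python3 -m crank '[{"x":0,"y":0,"z":-0.01,"turn":0,"jaw":0},{"x":0,"y":0,"z":-0.02,"turn":0,"jaw":0},{"x":0,"y":0,"z":-0.027,"turn":0,"jaw":0},{"x":0,"y":0,"z":-0.027,"turn":0,"jaw":0},{"x":0,"y":0,"z":-0.027,"turn":0,"jaw":0}]'
```

```text
time_s: 16.1
tcp_pos: [0.539, -0.014, 0.0415]
eef_rot: [-3.141, -0.008, 3.028]
wrist_force: [-0.2, 0.1, -0.3]
gripper_width: 0.0004
time_s: 16.6
tcp_pos: [0.5421, -0.0143, 0.0192]
eef_rot: [3.141, 0.001, 3.028]
wrist_force: [1.3, 0.3, -0.3]
gripper_width: -0.0002
```

```bash
python3 -m crank '[{"x":0.004,"y":-0.0005,"z":0,"turn":0,"jaw":0},{"x":0.008,"y":-0.0009,"z":0,"turn":0,"jaw":0},{"x":0.01,"y":-0.0012,"z":0,"turn":0,"jaw":0},{"x":0.011,"y":-0.0013,"z":0,"turn":0,"jaw":0},{"x":0.011,"y":-0.0013,"z":0,"turn":0,"jaw":0}]'
python3 -m crank '[{"x":0.001,"y":-0.0001,"z":-0.001,"turn":0,"jaw":0},{"x":0.0015,"y":-0.0002,"z":-0.002,"turn":0,"jaw":0},{"x":0.0015,"y":-0.0002,"z":-0.002,"turn":0,"jaw":0}]'
```

```text
time_s: 17.1
tcp_pos: [0.553, -0.0156, 0.0188]
eef_rot: [3.141, 0.0, 3.028]
wrist_force: [0.3, -0.2, 0.7]
gripper_width: -0.0002
time_s: 17.4
tcp_pos: [0.5544, -0.0158, 0.0171]
eef_rot: [3.142, 0.0, 3.028]
wrist_force: [-1.0, 0.5, 2.8]
gripper_width: 0.0003
```

```bash
for i in 1 2; do python3 -m crank '[{"x":0.0005,"y":-0.0001,"z":-0.0003,"turn":0,"jaw":0},{"x":0.001,"y":-0.0001,"z":-0.0005,"turn":0,"jaw":0},{"x":0.001,"y":-0.0001,"z":-0.0005,"turn":0,"jaw":0}]'| grep -E "tcp|force"; done
```

```text
tcp_pos: [0.5545, -0.0158, 0.0171]
wrist_force: [-10.8, 0.3, 10.7]
tcp_pos: [0.5545, -0.0158, 0.0171]
wrist_force: [-19.2, 1.1, 18.9]
```

```bash
python3 -m crank '[{"x":-0.0007,"y":0.0001,"z":0.0003,"turn":0,"jaw":0},{"x":-0.0007,"y":0.0001,"z":0.0003,"turn":0,"jaw":0},{"x":-0.0007,"y":0.0001,"z":0.0003,"turn":0,"jaw":0}]'
python3 - <<'E'
from h import *
np.set_printoptions(precision=4,suppress=True)
w=get_image("wrist"); b=get_image("side");
cv2.imwrite("pics/c8.png",np.hstack([cv2.resize(b["image"][180:310,230:360,::-1],(400,400),interpolation=cv2.INTER_CUBIC),cv2.resize(w["image"][80:480,240:640,::-1],(400,400))]))
t=np.radians(83.4); F=lambda p:np.array([p[:2]@[np.sin(t),-np.cos(t)],p[:2]@[np.cos(t),np.sin(t)]])
for l,z in(("end_plate_face",.032),("angle",.012),("angle_end",.032)):
  for n,p in(("w",w),("s",b)):
    print(l,n,[(m[1],"F",F(at_z(p,m[0],z))) for m in marks(p,l)[:3]])
s=sense();print(s["wrist_force"],s["tcp_pos"],F(np.array(s["tcp_pos"])))
E
```

```text
time_s: 18.3
tcp_pos: [0.5545, -0.0158, 0.0171]
eef_rot: [-3.141, -0.003, 3.028]
wrist_force: [-12.3, 0.4, 13.3]
gripper_width: 0.0002
end_plate_face w [(0.78, 'F', array([0.5489, 0.1359]))]
end_plate_face s [(0.62, 'F', array([0.5481, 0.1451])), (0.21, 'F', array([0.5476, 0.1391]))]
angle w []
angle s [(0.91, 'F', array([0.5719, 0.0473])), (0.6, 'F', array([ 0.825 , -0.2733])), (0.56, 'F', array([0.833, 0.008]))]
angle_end w []
angle_end s [(0.92, 'F', array([0.5525, 0.1412])), (0.89, 'F', array([0.8246, 0.091 ])), (0.85, 'F', array([ 0.8472, -0.1788]))]
[-13.4514   0.9717  13.111 ] [ 0.5545 -0.0158  0.017 ] [0.5526 0.048 ]
```

View pics/c8.png

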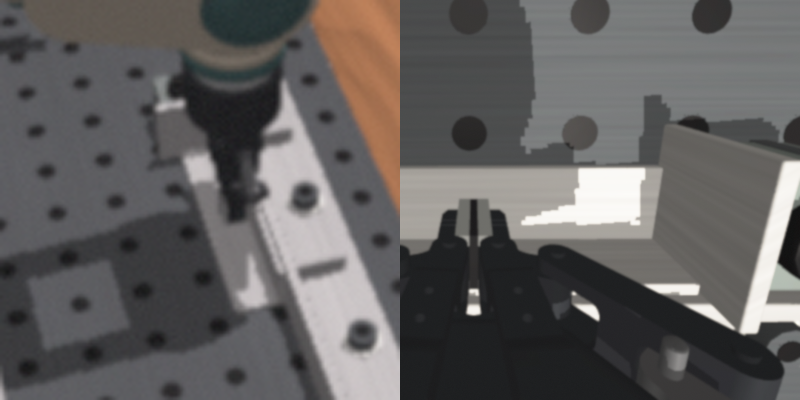

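```bash
python3 - <<'E'
from h import *
w=get_image("wrist"); save(w,"w9.png",(460,220,100,75),8)
print(sense()["wrist_force"])
E
```

```text
[-12.26377257   0.73199083  12.28641169]
```

View pics/w9.png

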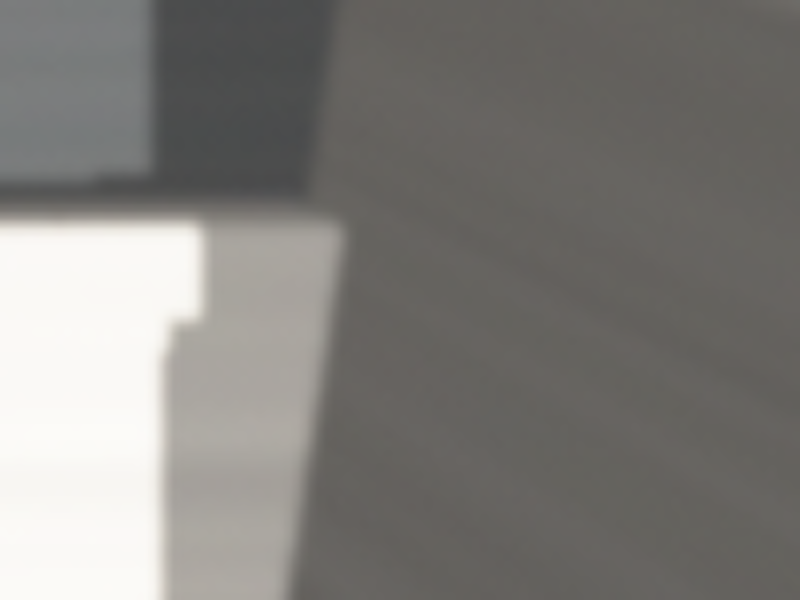

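The leg's end meets the plate face with no visible gap, along (345,225)–(290,600). The push holds at 12–13 N each way, so I hand the job in.

```bash
python3 -c "
from cell import *
print(close_job())"
```

```text
the job is handed in; nothing more can be done
None
```

The angle is against the fence and butted to the end plate. I handed the job in at about 18.5 s with the arm still pressing into the inside corner.

- **Sliding home:** I pushed low in the trough until the upright leg stopped against the fence; that push peaked at about 19 N. I then pushed the free end slowly toward the end plate and stopped at about 6 N, below the 15 N that would shift it.
- **Final push:** it holds at about 12–13 N toward the fence and 12–13 N down, within about 1 mm of mid-length. While setting it, the push briefly reached about 19 N each way before I eased it back.
- **Last checks:** the close-up shows no visible gap at the end plate. The wrist camera put the plate face within 1 mm of where it was before (0.1349 m, then 0.1357 and 0.1359 m).
- **Disagreements:** just as the angle touched the plate, the wrist image still suggested a gap of about 3 mm; the force rise and the later close-up say contact. The networks' side and top estimates scattered by several millimetres, so I trusted contact force and the wrist view over them. That the leg lies flat along the fence rests on the firm stop and the side view; I didn't measure it separately.

I didn't touch the hammer, can, brush, tube or yellow angles.

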